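Sort stripped camera parts on the repair bench

TASK

Clear the loose parts off the repair mat: stand each of the two lenses, glass up, in the well of its own size in the grey foam lens tray, lay the two battery packs flat in the orange battery tray, one in each pocket, and lay the brass ring flat in the empty yellow tin. Set the lenses down gently rather than dropping them, and leave the camera and the white tin of screws where they are.

Things in the scene. Friction and masses are not known exactly. Their poses are not given: they have to be found in the camera images.
- lens_large: Large lens, loose: black upright barrel, diameter 62 mm, 55 mm tall, red line near its foot, steel mount 54 mm across and 4 mm high at the bottom, dark blue glass on top; 170 to 310 g. Stands glass up at the start. Origin: centre of its underside, z up through the glass. Can be gripped across the barrel anywhere from 4 to 55 mm up.
- lens_small: Small lens, loose: silver barrel with a dark ribbed band, diameter 42 mm, 42 mm tall, steel mount 34 mm across and 4 mm high at the bottom, blue glass on top; 80 to 145 g. Stands glass up at the start. Origin: centre of its underside, z up through the glass.
- battery_yellow: Battery pack, loose: dark grey block 56 x 36 x 21 mm with a yellow label on top and gold contacts at one end, about 80 g, lying flat. Origin: centre of its underside; x along the 56 mm length (contacts at +x), y along the 36 mm width, z up.
- battery_blue: Battery pack of the same kind and size (56 x 36 x 21 mm) with a blue label. Origin and axes as battery_yellow.
- helicoid: Brass ring, loose: outer diameter 54 mm, bore 40 mm, 18 mm high, about 50 g, lying flat. Origin: centre of its underside, z up along the ring's axis.
- lens_tray: Lens tray, fixed to the bench: grey foam block 104 (x) x 184 (y) x 16 mm high in a thin black rim (109 x 189 x 17 mm), with two round wells 12 mm deep whose floors lie 4 mm above the origin. Large well: diameter 80 mm, centre at x 0, y -40 mm in the tray's axes. Small well: diameter 60 mm, centre at x 0, y +50 mm. Origin: centre of the underside, z up.
- battery_tray: Battery tray, fixed to the bench: orange block 92 (x) x 156 (y) x 12 mm high with two rectangular pockets 8 mm deep, each 72 mm along the tray's x and 52 mm along its y, centres at x 0, y -42 mm and y +42 mm; pocket floors lie 4 mm above the origin. Either pack may go in either pocket, either way round, its length along the tray's x. Origin: centre of the underside, z up.
- ring_tin: Shallow round tin for the ring, fixed to the bench: yellow, empty, pale floor, outer diameter 112 mm at the rim, clear inside 104 mm, 10 mm high, floor 2 mm above the origin. Origin: centre of the underside, z up.
- screw_tin: White round tin of screws, loose, outer diameter 66 mm, 12 mm high; to be left where it is. It stands among the parts. Origin: centre of its underside.
- camera: Camera body under repair, loose, black and silver, about 98 x 135 x 50 mm, lying on its back near the left of the mat; to be left where it is. Origin: centre of its underside.

How it is judged:
By the outcome, as a careful person would: the job done as asked, in the order asked, and still so for the second after the job is handed in, with the robot touching nothing.
It also fails if it takes over 128 s, if anything falls off the work surface, if the arm or the gripper's body presses on something with over 40 N, if the wrist force passes 120 N, or if a joint passes its speed limit or range.

ROBOT

A 6-joint arm with a two-finger parallel gripper is mounted at the origin on the work surface. World frame = base frame: x ahead of the robot, y to its left, z up, the work surface at z = 0. Lengths are in mm, angles in rad, forces in N, time in s.
With the tool pointing down it reaches from about 350 to 875 mm from the base axis. Payload 4.2 kg.
Tool frame: the origin (TCP) lies between the finger pads; the fingertips stand 25 mm ahead of it and the grasp point (between the pads) lies 6 mm ahead of it; z points along the fingers, y is the line along which they close (so a half turn about z gives the same grasp; the last joint's range is limited). The gripper opens to 85 mm and grips with 20 to 120 N. Pads are 22 mm wide; open, the fingers measure 114 mm over their backs; the gripper's body (76 mm by 85 mm) begins 54 mm behind the grasp point. The pads swing forward as they close: fully open they stand 13 mm farther back than shut.
Start: joints at [1.592, 0.385, 0.008, 0, -1.194, -0.259], TCP at [147.197, 607.398, 256.312] pointing down, gripper open.
Joint ranges: [-3.14, 3.14], [-1.21, 2.06], [-1.07, 1.41], [-3.16, 2.05], [-2.99, -0.16], [-3.1, 3.1]. Speed limits (rad/s): [2.79, 2.79, 3.14, 3.14, 3.14, 3.14].

INTERFACE

Orientations are given as a unit quaternion [x, y, z, w].
In Python, from bench import arm gives the robot as it stands.
- The arm moves only by the shell command python3 -m pendant 'ROWS'. ROWS is JSON, a list of rows, each a list of 7 numbers: the shift along the tool's x, y, z in m, then the turn, a rotation vector about the tool's x, y, z in degrees, then the finger opening in m, from 0 to 0.0854. In form: [[x, y, z, wx, wy, wz, fingers], ...]. A call has 1 to 12 rows; each row shifts and turns the commanded pose from where the row before left it, along the tool's axes as they then stand; what a row does not reach is not made up. A row lasts 1/10 s, in which the tool goes at most 50 mm and 8.59 degrees, less where a joint would pass 70% of its speed; a pose out of reach is approached as far as the arm can. A call is refused whole if a number of a shift passes 0.05 or a number of a turn 8.59, either way. A call with a gripper value outside its range is refused whole. The fingers move at their own pace and stop on an object; the grip force is fixed at half the most. Time passes only in rows, so rows that do not move let the fingers close. It gives the time, the measured TCP pose, the force, the opening and the grip force at its end, in the units of the state.
- arm.read_state(): the state, without advancing time (a new reading comes with each control period).
- arm.get_image(name): name is "scene" or "top" or "wrist"; returns a dict with "image" (384x512x3 uint8, red, green, blue), "fx", "fy", "cx", "cy" (pixels), "xyz" and "rotation" of the camera in the world. Camera axes: x right, y down, z forward; pixel columns grow to the right and rows downward; lengths in mm; the calibration is good to about 2 mm. The wrist camera is an equidistant fisheye: a pixel r from the principal point sees the ray r / f radians off the axis. A picture is of the moment at which its call begins. There is no depth.
- arm.job_done(): hands the job in; it is judged then, once.
The state is a dict: "clock": time; "joints": joint angles; "joint_vel": joint speeds; "joint_efforts": joint torques, N m; "position": TCP position; "ee_rot": TCP orientation; "contact_force": force on the tool from outside, world axes, zero at the start; "wrist_torque": the same for the moment, N m; "gripper_width": finger opening in mm; "grasp_force": force on a finger pad.
Only numpy, scipy, OpenCV 4.12 (cv2) and the standard library are available. Lean on these libraries where they do the work, as an engineer would, in place of code of your own. Each camera call takes 0.05 s, during which the arm holds its last target. There are 200 camera calls.

## Working session

There is one attempt and no reset: what is moved stays moved. The work goes in short steps, Python scripts to look and compute and a shell command to move; the robot and the scene stay as the last step left them, time stands still between calls to the robot, and variables do not carry over. Pictures are saved under pics/ and viewed, at most 14 in all, crops included, and the job is handed in when it is done.

```bash
ls; mkdir -p pics
python3 - <<'E'
from bench import arm
import cv2
s=arm.read_state();print({k:s[k] for k in('clock','position','ee_rot','gripper_width','contact_force')})
for n in('scene','top','wrist'):
    d=arm.get_image(n);cv2.imwrite(f'pics/{n}0.png',d['image'][:,:,::-1])
    print(n,d['fx'],d['fy'],d['cx'],d['cy'],d['xyz'],d['rotation'])
t=cv2.resize(cv2.imread('pics/top0.png'),(800,600),interpolation=cv2.INTER_CUBIC);cv2.imwrite('pics/top0b.png',t)
t=cv2.resize(cv2.imread('pics/scene0.png'),(800,600),interpolation=cv2.INTER_CUBIC);cv2.imwrite('pics/scene0b.png',t)
E
```

```text
pics
{'clock': 0.0, 'position': array([147.07802109, 606.89284215, 255.20798778]), 'ee_rot': array([ 9.92928082e-01, -1.18712362e-01, -8.30638316e-05,  1.09165418e-03]), 'gripper_width': 85.44553006559396, 'contact_force': array([ 0.42105583,  0.81264389, -0.1727138 ])}
scene 360.33653792907205 360.33653792907205 255.13695456331612 187.31022274069824 [1037.79287651  451.06491825  683.50741831] [ 0.43554669  0.81534377 -0.33972312 -0.17349878]
top 365.74110477261905 365.74110477261905 253.31422813342033 193.52062490386078 [ 361.16365497   93.20459229 1042.96977807] [-0.6962678   0.71490367 -0.05277428  0.03658907]
wrist 297.3186396354542 297.3186396354542 260.4099791407979 193.09151275778217 [216.45312926 589.41434222 372.73726236] [-0.61184221  0.77842563  0.10973764 -0.08752316]
```

View pics/top0b.png

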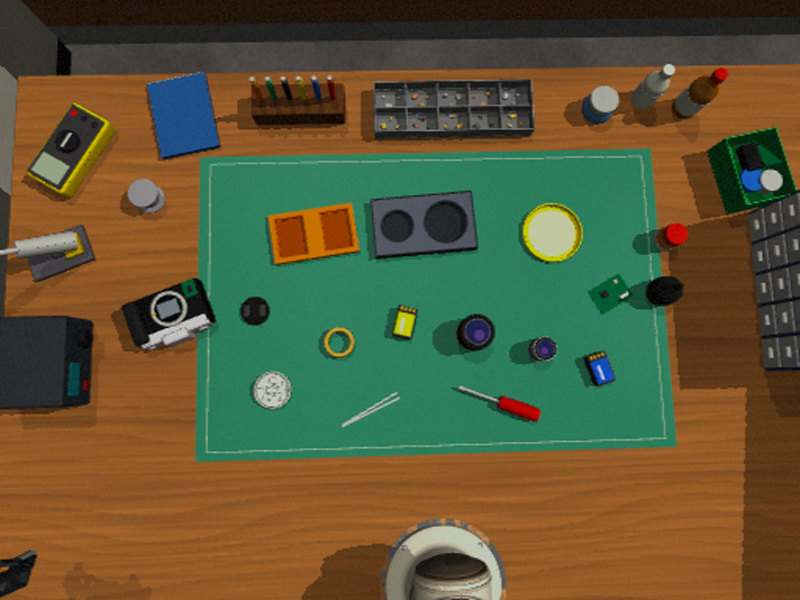

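View pics/scene0b.png

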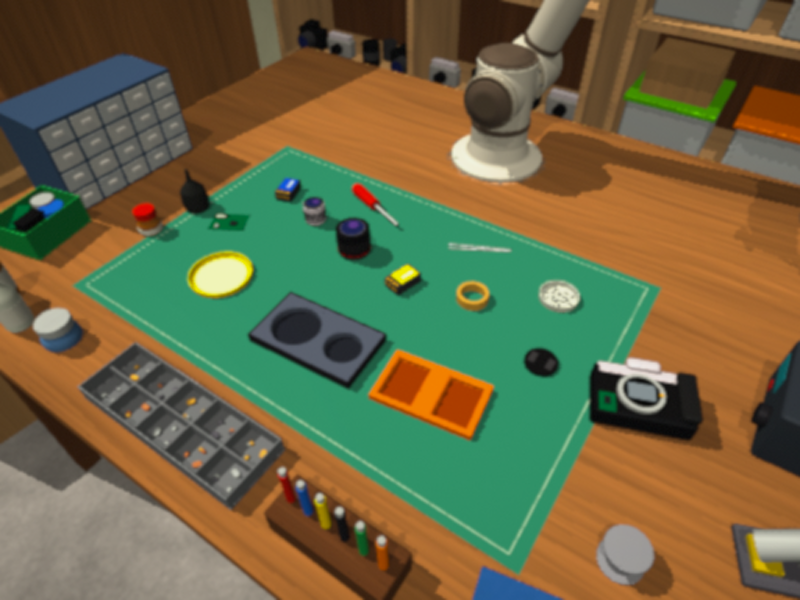

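Top view: the large lens is at about (476,332) in the 800x600 picture, small lens (543,349), yellow pack (404,322), blue pack (600,368) and ring (339,342). The trays are in the row above: battery (313,234), lens (424,225), tin (552,233). The scene view shows the same things, with nothing hidden. I'll enlarge both to read pixels.

Run:
```python
import cv2
def crop(n,x0,y0,w,h,k):
    t=cv2.imread(f'pics/{n}0.png')[y0:y0+h,x0:x0+w]
    t=cv2.resize(t,None,fx=k,fy=k,interpolation=cv2.INTER_CUBIC)
    for i in range(0,w,20):
        cv2.putText(t,str(x0+i),(i*k,9),0,.33,(255,255,255),1);cv2.line(t,(i*k,10),(i*k,h*k),(255,255,255) if 0 else (200,200,200),1) if i%40==0 else 0
    for j in range(0,h,20):
        cv2.putText(t,str(y0+j),(0,j*k+4),0,.33,(255,255,255),1); cv2.line(t,(22,j*k),(w*k,j*k),(200,200,200),1) if j%40==0 else 0
    cv2.imwrite(f'pics/{n}_c.png',t);print(t.shape)
crop('top',160,115,240,140,3.0.__int__())
crop('scene',110,100,220,190,3)
```

```text
(420, 720, 3)
(570, 660, 3)
```

View pics/top_c.png

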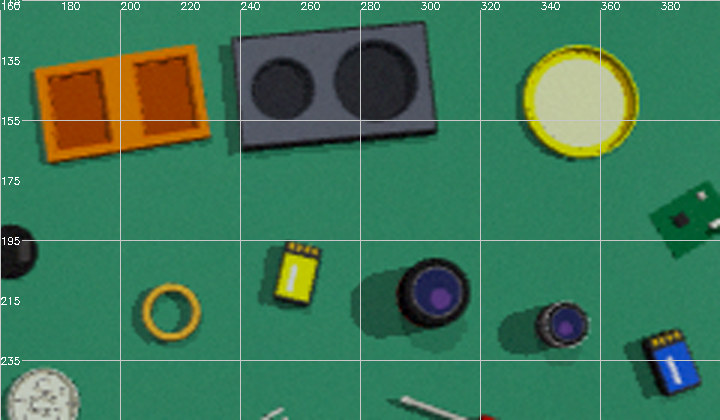

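View pics/scene_c.png

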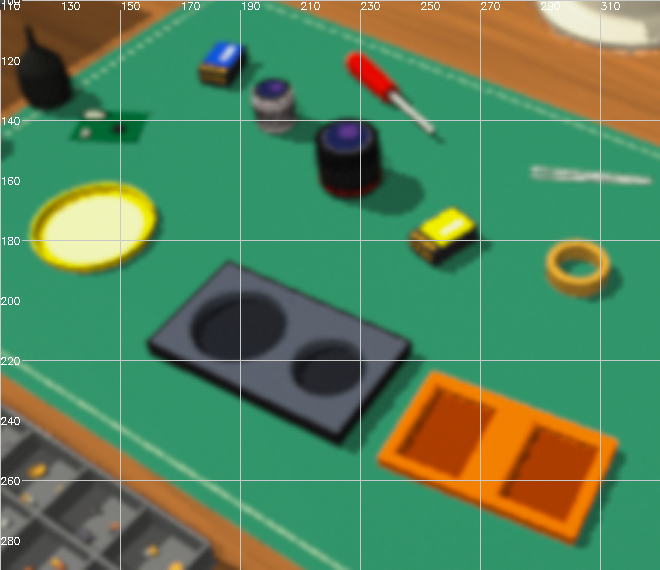

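The crops show every part clearly. I read the top-face centres and tray corners off both and triangulate.

```bash
cat > h.py <<'E'
from bench import arm
import cv2, numpy as np
from scipy.spatial.transform import Rotation as R
from scipy.optimize import least_squares
def ray(d,u,v,fish=False):
    a=np.array([(u-d['cx'])/d['fx'],(v-d['cy'])/d['fy']]); r=np.hypot(*a)
    c=np.r_[a/r*np.sin(r),np.cos(r)] if fish and r>0 else np.r_[a,1]
    return np.array(d['xyz']),R.from_quat(d['rotation']).apply(c/np.linalg.norm(c))
def at_z(d,u,v,z,fish=False):
    o,k=ray(d,u,v,fish); return o+k*(z-o[2])/k[2]
def proj(d,p,fish=False):
    c=R.from_quat(d['rotation']).inv().apply(np.array(p)-d['xyz'])
    if fish: h=np.hypot(c[0],c[1]); s=np.arctan2(h,c[2])/h
    else: s=1/c[2]
    return np.array([d['cx']+d['fx']*c[0]*s,d['cy']+d['fy']*c[1]*s])
def tri(rs):
    A=sum(np.eye(3)-np.outer(k,k) for o,k in rs); b=sum((np.eye(3)-np.outer(k,k))@o for o,k in rs)
    p=np.linalg.solve(A,b); return p,max(np.linalg.norm(np.cross(p-o,k)) for o,k in rs)
def yaw(): # tool x direction in the world
    s=arm.read_state(); m=R.from_quat(s['ee_rot']).as_matrix(); return s,m
E
python3 - <<'E'
from h import *
T=arm.get_image('top');S=arm.get_image('scene')
P={'lensL':((437,291),(347,137)),'lensS':((565,323),(272,91)),'yel':((298.5,274.5),(444,231)),'blue':((675,362),(224,60)),'ring':((171,312),(577,263)),
'lt++':((233,38),(339,436)),'lt+-':((424,22),(149,343)),'lt--':((436,131),(229,261)),'lt-+':((240,150),(411,344)),'wellS':((283,88),(328,367)),'wellL':((376,80),(238,325)),
'bt++':((35,70),(575,541)),'bt+-':((194,45),(379,461)),'bt--':((210,135),(436,371)),'bt-+':((48,161),(617,440)),'tin':((581,101),(93,226))}
for n,(a,b) in P.items():
    p,e=tri([ray(T,160+a[0]/3,115+a[1]/3),ray(S,110+b[0]/3,100+b[1]/3)]);print(n,p.round(1),round(e,1))
for n,q,z in(('yel',[(289,242),(320,250),(308,306),(277,300)],21),('blue',[(650,337),(680,330),(700,385),(670,395)],21)):
    print(n,[at_z(T,160+a/3,115+b/3,z)[:2].round(1) for a,b in q])
print(R.from_quat(arm.read_state()['ee_rot']).as_matrix().round(3))
w=arm.get_image('wrist');s=arm.read_state();m=R.from_quat(s['ee_rot'])
print('cam in tool',m.inv().apply(w['xyz']-s['position']),(m.inv()*R.from_quat(w['rotation'])).as_matrix().round(3))
E
```

```text
lensL [431.6 -70.9  51.5] 1.8
lensS [ 400.3 -190.4   37.2] 1.4
yel [453.7  52.7  12.3] 1.6
blue [ 360.9 -297.7   11.9] 3.3
ring [422.1 172.5  11. ] 0.7
lt++ [684.5 110.1  11.8] 2.7
lt+- [696.7 -76.7  11.5] 2.3
lt-- [588.8 -84.2  11.9] 1.2
lt-+ [576.1 103.7   8.3] 0.1
wellS [634.8  62.   10.6] 1.5
wellL [640.7 -28.4  10.7] 1.4
bt++ [659.7 301.4   4.9] 1.4
bt+- [681.5 147.    4.7] 1.1
bt-- [589.9 134.5   8.9] 2.8
bt-+ [569.2 287.7   9.2] 0.8
tin [ 617.3 -229.1    2. ] 1.7
yel [array([484.5,  59.6]), array([476.2,  30.7]), array([424. ,  43.6]), array([430.3,  72.4])]
blue [array([ 386.6, -275.3]), array([ 392.3, -304.1]), array([ 340.9, -319. ]), array([ 332.5, -290.2])]
[[ 0.972 -0.236 -0.   ]
 [-0.236 -0.972 -0.001]
 [ 0.     0.001 -1.   ]]
cam in tool [  71.52715071    0.95065373 -117.22672559] [[-0.    -0.961 -0.278]
 [ 1.    -0.     0.   ]
 [-0.    -0.278  0.961]]
```

```bash
python3 -m pendant '[[0.037,0.023,0,0,0,0,0.0854],[0.037,0.023,0,0,0,0,0.0854],[0.037,0.023,0,0,0,0,0.0854],[0.037,0.023,0,0,0,0,0.0854],[0.037,0.023,0,0,0,0,0.0854],[0.037,0.023,0,0,0,0,0.0854]]'; python3 -m pendant '[[0.019,0.042,0,0,0,0,0.0854],[0.019,0.042,0,0,0,0,0.0854],[0.019,0.042,0,0,0,0,0.0854],[0.019,0.042,0,0,0,0,0.0854],[0.019,0.042,0,0,0,0,0.0854],[0.019,0.042,0,0,0,0,0.0854],[0.019,0.042,0,0,0,0,0.0854],[0.019,0.042,0,0,0,0,0.0854],[0.019,0.042,0,0,0,0,0.0854],[0.019,0.042,0,0,0,0,0.0854],[0.019,0.042,0,0,0,0,0.0854],[0,0,0,0,0,-6.8,0.0854]]'; python3 -m pendant '[[0,0,0,0,0,-6.8,0.0854],[0,0,0,0,0,0,0.0854],[0,0,0,0,0,0,0.0854]]'
cat >> h.py <<'E'
def snap(name,k=1.5):
    d=arm.get_image('wrist');s=arm.read_state();cv2.imwrite(f'pics/{name}_raw.png',d['image'][:,:,::-1])
    cv2.imwrite(f'pics/{name}.png',cv2.resize(d['image'][:,:,::-1],None,fx=k,fy=k,interpolation=cv2.INTER_CUBIC))
    np.savez(f'pics/{name}.npz',**{q:np.array(d[q]) for q in d if q!='image'})
    m=R.from_quat(s['ee_rot']).as_matrix()
    print('t',s['clock'],'pos',s['position'].round(1),'xang',np.degrees(np.arctan2(m[1,0],m[0,0])).round(2),'tilt',m[2,:2].round(4),'j',np.round(s['joints'],2),'w',round(s['gripper_width'],1)); return d
def load(n): return dict(np.load(f'pics/{n}.npz'))
E
python3 -c "
from h import *;snap('w1')"
```

```text
clock: 0.9
position: [331.4, 419.6, 256.5]
ee_rot: [0.993, -0.118, 0.0, -0.0]
contact_force: [0.6, 0.9, -0.9]
gripper_width: 85.1
grasp_force: 0.0
clock: 2.1
position: [424.8, -81.5, 256.3]
ee_rot: [0.998, -0.062, -0.0, 0.0]
contact_force: [-0.9, 1.5, -0.6]
gripper_width: 85.1
grasp_force: 0.0
clock: 2.4
position: [424.7, -77.2, 256.4]
ee_rot: [1.0, -0.001, 0.0, -0.0]
contact_force: [-1.2, -0.1, 0.3]
gripper_width: 85.3
grasp_force: 0.0
t 2.45 pos [424.7 -77.  256.4] xang -0.11 tilt [ 0.0002 -0.0001] j [ 0.2   0.05 -0.43 -0.   -1.09  1.37] w 85.6
```

View pics/w1.png

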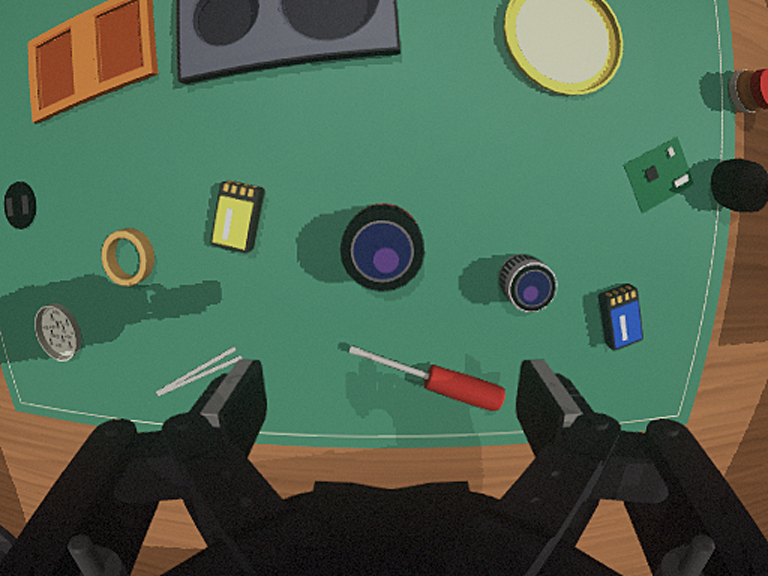

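The wrist picture shows everything: large lens glass at (382,250), small lens (530,283), yellow pack (237,216), blue pack (622,318), ring (127,257), and the tray edges along the top. I'll take a second wrist view from further forward.

```bash
python3 -m pendant '[[0.038,-0.026,0,0,0,0,0.0854],[0.038,-0.026,0,0,0,0,0.0854],[0.038,-0.026,0,0,0,0,0.0854],[0,0,0,0,0,0,0.0854],[0,0,0,0,0,0,0.0854]]'; python3 -c "
from h import *;snap('w2')"
```

```text
clock: 2.95
position: [538.9, 1.8, 255.4]
ee_rot: [1.0, 0.0, -0.001, 0.0]
contact_force: [1.0, -1.5, -0.1]
gripper_width: 85.6
grasp_force: 0.0
t 3.0 pos [538.3   1.2 255.8] xang -0.01 tilt [-0.0015  0.0003] j [ 0.3   0.24 -0.21 -0.   -1.13  1.27] w 85.4
```

View pics/w2.png

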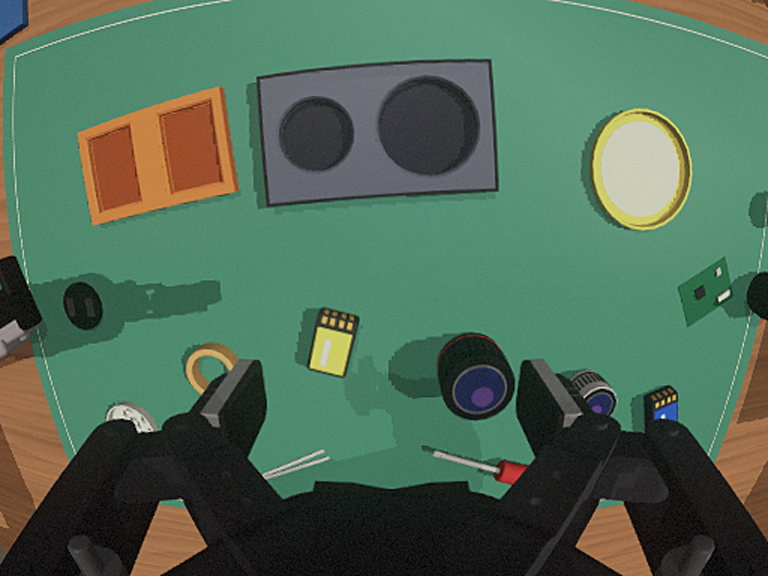

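Second view: wells at (429,125) and (317,134), battery tray corners (80,132), (220,88), (238,190), (93,224), tin rim centre (641,170). Now I triangulate w1 against w2 and also solve with known heights.

Run:
```python
from h import *
a,b=load('w1'),load('w2'); g=lambda d,p:ray(d,p[0]/1.5,p[1]/1.5,True); Z=lambda d,p,z:at_z(d,p[0]/1.5,p[1]/1.5,z,True)[:2].round(1)
P={'lensL':((382,250),(477,389),55),'lensS':((530,283),(598,405),42),'yel':((236,216),(333.5,342.5),21),'lt--':((399,53),(497,190),17),'lt-+':((180,82),(268,206),17),'bt--':((157,73),(238,190),12),'bt-+':((33,122),(93,224),12),'tin':((564,42),(641,170),10)}
for n,(p,q,z) in P.items():
    x,e=tri([g(a,p),g(b,q)]);print(n,x.round(1),round(e,1),'| known z',Z(a,p,z),Z(b,q,z))
def show(n,d,L,z):
    v=np.array([Z(d,p,z) for p in L]);print(n,v.tolist(),v.mean(0).round(1))
show('blue',a,[(601,291),(636,284),(642,340),(609,349)],21)
show('yel',a,[(222,181),(264,187),(248,252),(211,245)],21);show('yel2',b,[(322,307),(358,316),(345,378),(309,370)],21)
show('ring',a,[(127,257)],18)
show('lt',b,[(257,75),(491,60),(497,190),(268,206)],17);show('wells',b,[(429,125),(317,134)],16)
show('bt',b,[(80,132),(220,88),(238,190),(93,224)],12)
```

```text
lensL [432.9 -71.2  53.7] 1.0 | known z [433.8 -72.1] [433.1 -70.1]
lensS [ 408.2 -186.3   52.3] 0.5 | known z [ 405.1 -189.3] [ 402.  -192.8]
yel [457.1  51.2  13.8] 0.6 | known z [457.5  49.2] [460.6  49.7]
lt-- [589.5 -86.4   8.6] 1.1 | known z [586.7 -85.4] [590.5 -85.3]
lt-+ [577.4 102.1  12. ] 0.0 | known z [576.3  99.6] [577.9 100.7]
bt-- [591.6 131.    3.2] 0.2 | known z [589.4 125.8] [592. 128.]
bt-+ [570.2 287.6   8.5] 0.0 | known z [569.4 284.1] [570.6 284.7]
tin [ 616.  -235.4  -11. ] 1.3 | known z [ 608.6 -225.7] [ 616.3 -223.7]
blue [[392.1, -265.7], [398.6, -302.6], [342.7, -320.2], [335.1, -283.7]] [ 367.1 -293. ]
yel [[487.2, 60.1], [480.3, 23.6], [426.9, 40.6], [433.8, 74.0]] [457.   49.6]
yel2 [[492.8, 58.1], [484.9, 27.9], [426.3, 41.1], [433.6, 73.0]] [459.4  50. ]
ring [[425.1, 165.0]] [425.1 165. ]
lt [[686.9, 108.3], [697.4, -79.4], [590.5, -85.3], [577.9, 100.7]] [638.2  11.1]
wells [[641.3, -29.6], [634.9, 58.9]] [638.1  14.6]
bt [[660.5, 294.2], [680.1, 142.6], [592.0, 128.0], [570.6, 284.7]] [625.8 212.4]
```

Measurements agree to about 3 mm, and heights check against the text. Moving onto the large lens (433,-71).

```bash
python3 - <<'E'
from h import *
b=load('w2');s=arm.read_state();m=R.from_quat(s['ee_rot'])
for p,y in(((255,361),-42.7),((267,366),-42.7),((267,400),-42.7),((518,366),42.7),((545,361),42.7)):
    o,k=ray(b,p[0]/1.5,p[1]/1.5,True);o=m.inv().apply(o-s['position']);k=m.inv().apply(k);print(p,(o+k*(y-o[1])/k[1]).round(1))
E
python3 -m pendant '[[-0.035,0.024,0,0,0,0,0.0854],[-0.035,0.024,0,0,0,0,0.0854],[-0.035,0.024,0.02,0,0,0,0.0854],[0,0,0.04,0,0,0,0.0854],[0,0,0.04,0,0,0,0.0854],[0,0,0.02,0,0,0,0.0854],[0,0,0,0,0,0,0.0854],[0,0,0,0,0,0,0.0854]]'; python3 -c "
from h import *;snap('w3')"
```

```text
(255, 361) [ 12.2 -42.7   7.7]
(267, 366) [  4.5 -42.7  19.9]
(267, 400) [ -6.4 -42.7  15. ]
(518, 366) [ 8.1 42.7 12.6]
(545, 361) [ 21.   42.7 -11. ]
clock: 3.8
position: [433.7, -71.5, 137.3]
ee_rot: [1.0, -0.0, 0.001, 0.0]
contact_force: [0.7, -0.7, -0.2]
gripper_width: 85.4
grasp_force: 0.0
t 3.85 pos [434.4 -71.3 137.8] xang -0.02 tilt [ 0.0029 -0.0001] j [ 0.21  0.21 -0.6   0.   -0.77  1.36] w 85.3
```

View pics/w3.png

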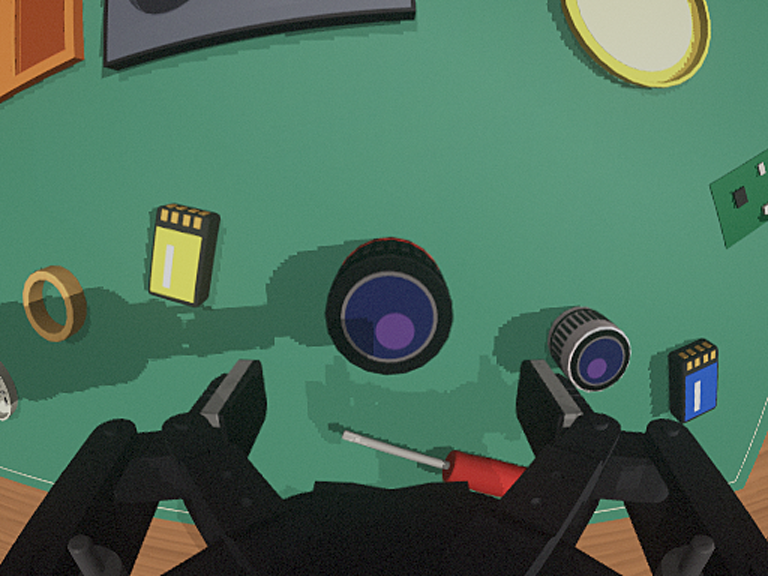

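The view is centred over the lens (glass at (390,316), in line with the fingers). The open tips stand about 12 to 13 mm ahead of the TCP. Descend to TCP z 38 and grip.

```bash
python3 -c "
from h import *
d=load('w3')
print(at_z(d,390/1.5,316/1.5,55,True))"
python3 -m pendant '[[0,0,0.04,0,0,0,0.0854],[0,0,0.035,0,0,0,0.0854],[0,0,0.015,0,0,0,0.0854],[0,0,0.01,0,0,0,0.0854],[0,0,0,0,0,0,0],[0,0,0,0,0,0,0],[0,0,0,0,0,0,0],[0,0,0,0,0,0,0],[0,0,0,0,0,0,0],[0,0,0,0,0,0,0]]'
```

```text
[434.27580696 -72.39078489  55.        ]
clock: 4.85
position: [435.0, -71.0, 37.7]
ee_rot: [1.0, 0.0, 0.002, -0.0]
contact_force: [0.5, 1.1, 6.7]
gripper_width: 60.6
grasp_force: 65.1
```

```bash
python3 -m pendant '[[0,0,-0.02,0,0,0,0],[0,0,-0.03,0,0,0,0],[0.015,-0.003,-0.02,0,0,0,0],[0.03,-0.006,0,0,0,0,0],[0.04,-0.008,0,0,0,0,0],[0.04,-0.008,0,0,0,0,0],[0.04,-0.008,0,0,0,0,0],[0.025,-0.006,0,0,0,0,0],[0.016,-0.003,0,0,0,0,0],[0,0,0,0,0,0,0],[0,0,0,0,0,0,0]]'; python3 -c "
from h import *;snap('w4')"
```

```text
clock: 5.95
position: [638.6, -29.4, 105.5]
ee_rot: [1.0, -0.001, -0.001, -0.0]
contact_force: [-0.8, 0.0, -2.4]
gripper_width: 61.3
grasp_force: 65.8
t 6.0 pos [638.3 -29.5 105.8] xang -0.06 tilt [-0.0022 -0.0001] j [ 0.21  0.54 -0.14 -0.   -0.89  1.36] w 60.5
```

View pics/w4.png

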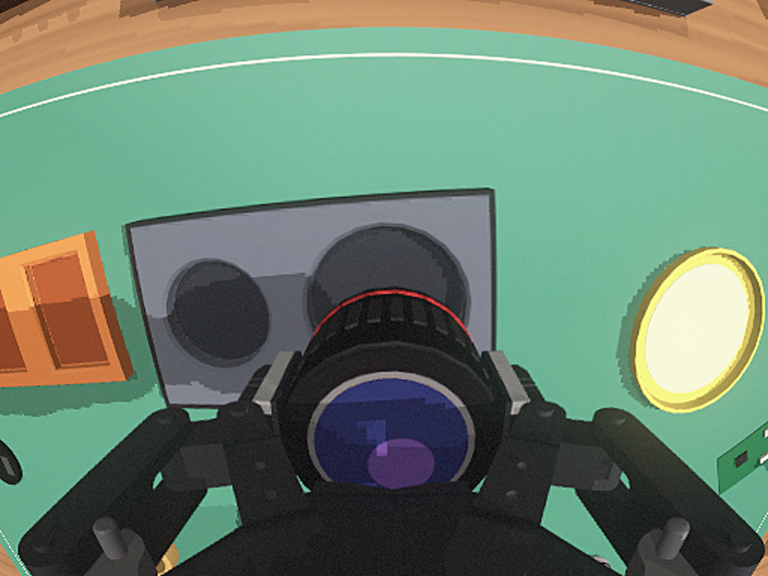

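The lens hangs upright above the large well (well rim far point (383,225), left edge (306,285), right edge (469,285)). Check that centre.

```bash
python3 -c "
from h import *
d=load('w4')
for p in((383,225),(306,285),(469,285),(130,222),(493,190),(340,239),(435,239)): print(p,at_z(d,p[0]/1.5,p[1]/1.5,16,True).round(1))
L=np.array([at_z(d,p[0]/1.5,p[1]/1.5,16,True)[:2] for p in((383,225),(306,285),(469,285),(340,239),(435,239))])
f=least_squares(lambda q:np.hypot(*(L-q).T)-40,[640,-29]);print('fit',f.x,f.fun)"
```

```text
(383, 225) [681.2 -27.   16. ]
(306, 285) [652.2  10.7  16. ]
(469, 285) [652.1 -68.7  16. ]
(130, 222) [687.  106.3  16. ]
(493, 190) [698.4 -78.6  16. ]
(340, 239) [674.7  -6.7  16. ]
(435, 239) [674.6 -51.5  16. ]
fit [641.64310999 -29.00455542] [-0.36329764  1.07390068  1.03187201 -0.12696289 -0.08702511]
```

```bash
python3 -m pendant '[[0.003,0,0.02,0,0,0,0],[0,0,0.02,0,0,0,0],[0,0,0.01,0,0,0,0],[0,0,0.006,0,0,0,0],[0,0,0.003,0,0,0,0],[0,0,0.002,0,0,0,0],[0,0,0,0,0,0,0],[0,0,0,0,0,0,0]]'; python3 -m pendant '[[0,0,0.001,0,0,0,0],[0,0,0.001,0,0,0,0],[0,0,0.0005,0,0,0,0],[0,0,0,0,0,0,0]]'
```

```text
clock: 6.8
position: [643.1, -29.3, 46.0]
ee_rot: [1.0, -0.0, 0.001, -0.0]
contact_force: [-0.7, 0.0, -2.7]
gripper_width: 60.9
grasp_force: 65.8
clock: 7.2
position: [642.7, -29.4, 42.7]
ee_rot: [1.0, -0.0, -0.0, 0.0]
contact_force: [0.1, -0.5, -2.2]
gripper_width: 60.7
grasp_force: 65.8
```

```bash
python3 -m pendant '[[0,0,0.0005,0,0,0,0],[0,0,0.0005,0,0,0,0],[0,0,0,0,0,0,0]]';python3 -m pendant '[[0,0,0.0005,0,0,0,0],[0,0,0.0005,0,0,0,0],[0,0,0,0,0,0,0]]'
```

```text
clock: 7.5
position: [642.8, -29.3, 41.9]
ee_rot: [1.0, -0.0, 0.0, 0.0]
contact_force: [-0.2, 0.4, -2.4]
gripper_width: 61.0
grasp_force: 65.8
clock: 7.8
position: [642.8, -29.3, 41.7]
ee_rot: [1.0, -0.0, 0.0, 0.0]
contact_force: [-2.9, 0.8, 5.6]
gripper_width: 61.1
grasp_force: 65.9
```

The lens has touched the well floor at 5.6 N. Release, rise, and go to the small lens.

```bash
python3 -c "
from h import *
d=load('w3');print(at_z(d,597/1.5,360/1.5,42,True))
d=load('w1');print(at_z(d,530/1.5,283/1.5,42,True))"
python3 -m pendant '[[0,0,0,0,0,0,0.07],[0,0,0,0,0,0,0.0854],[0,0,0,0,0,0,0.0854],[0,0,0,0,0,0,0.0854],[0,0,0,0,0,0,0.0854],[0,0,-0.02,0,0,0,0.0854],[0,0,-0.03,0,0,0,0.0854],[0,0,-0.04,0,0,0,0.0854]]'
```

```text
[ 401.83003794 -189.96091624   42.        ]
[ 405.14033842 -189.34375792   42.        ]
clock: 8.6
position: [641.5, -29.5, 129.7]
ee_rot: [1.0, -0.0, -0.002, 0.0]
contact_force: [-0.3, 0.5, 0.1]
gripper_width: 86.1
grasp_force: 0.0
```

```bash
python3 -m pendant '[[-0.02,0.0135,0,0,0,0,0.0854],[-0.034,0.023,0,0,0,0,0.0854],[-0.037,0.025,0,0,0,0,0.0854],[-0.037,0.025,0,0,0,0,0.0854],[-0.037,0.025,0,0,0,0,0.0854],[-0.034,0.023,0,0,0,0,0.0854],[-0.025,0.017,0,0,0,0,0.0854],[-0.014,0.009,0.01,0,0,0,0.0854],[0,0,0.015,0,0,0,0.0854],[0,0,0.01,0,0,0,0.0854],[0,0,0,0,0,0,0.0854],[0,0,0,0,0,0,0.0854]]'; python3 -c "
from h import *;snap('w5')"
```

```text
clock: 9.8
position: [405.2, -189.6, 95.9]
ee_rot: [1.0, 0.0, -0.0, 0.0]
contact_force: [-0.3, 0.7, 0.8]
gripper_width: 85.4
grasp_force: 0.0
t 9.85 pos [ 405.4 -189.6   96.1] xang 0.02 tilt [0.0007 0.0003] j [-0.07  0.29 -0.63  0.   -0.66  1.64] w 85.3
```

View pics/w5.png

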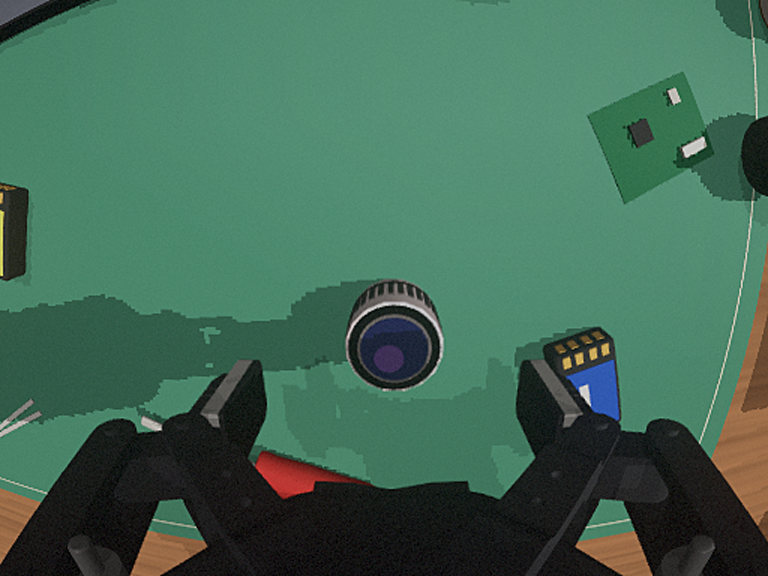

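Small lens top centred at (395,346) between the fingers; the blue pack stays clear of the right finger. Descend to TCP 38 and grip.

```bash
python3 -c "
from h import *
d=load('w5');print(at_z(d,395/1.5,346/1.5,42,True), [at_z(d,a/1.5,b/1.5,21,True)[:2].round(1).tolist() for a,b in((555,352),(608,336))])"
python3 -m pendant '[[-0.002,0,0.03,0,0,0,0.0854],[0,0,0.02,0,0,0,0.0854],[0,0,0.008,0,0,0,0.0854],[0,0,0,0,0,0,0],[0,0,0,0,0,0,0],[0,0,0,0,0,0,0],[0,0,0,0,0,0,0],[0,0,0,0,0,0,0],[0,0,0,0,0,0,0],[0,0,0,0,0,0,0]]'
```

```text
[ 402.49113582 -192.59151775   42.        ] [[388.8, -272.1], [396.4, -300.9]]
clock: 10.85
position: [403.8, -189.9, 39.2]
ee_rot: [1.0, 0.0, 0.002, 0.0]
contact_force: [-0.7, 0.7, 5.9]
gripper_width: 40.6
grasp_force: 60.2
```

```bash
python3 -m pendant '[[0,0,-0.02,0,0,0,0],[0,0,-0.03,0,0,0,0],[0.012,-0.013,-0.02,0,0,0,0],[0.025,-0.027,0,0,0,0,0],[0.033,-0.036,0,0,0,0,0],[0.033,-0.036,0,0,0,0,0],[0.033,-0.036,0,0,0,0,0],[0.033,-0.036,0,0,0,0,0],[0.028,-0.030,0,0,0,0,0],[0.022,-0.023,0,0,0,0,0],[0.013,-0.013,0,0,0,0,0],[0,0,0,0,0,0,0]]'; python3 -m pendant '[[0,0,0,0,0,0,0],[0,0,0,0,0,0,0]]'; python3 -c "
from h import *;snap('w6')"
```

```text
clock: 12.05
position: [636.2, 62.2, 107.5]
ee_rot: [1.0, 0.001, 0.001, -0.0]
contact_force: [-0.7, -0.7, -1.6]
gripper_width: 40.4
grasp_force: 60.8
clock: 12.25
position: [633.8, 59.4, 107.7]
ee_rot: [1.0, -0.001, -0.001, 0.0]
contact_force: [0.1, -0.1, -2.2]
gripper_width: 40.5
grasp_force: 60.8
t 12.3 pos [633.9  59.3 107.9] xang -0.08 tilt [-0.0008  0.0001] j [ 0.35  0.54 -0.14 -0.   -0.89  1.22] w 40.6
```

View pics/w6.png

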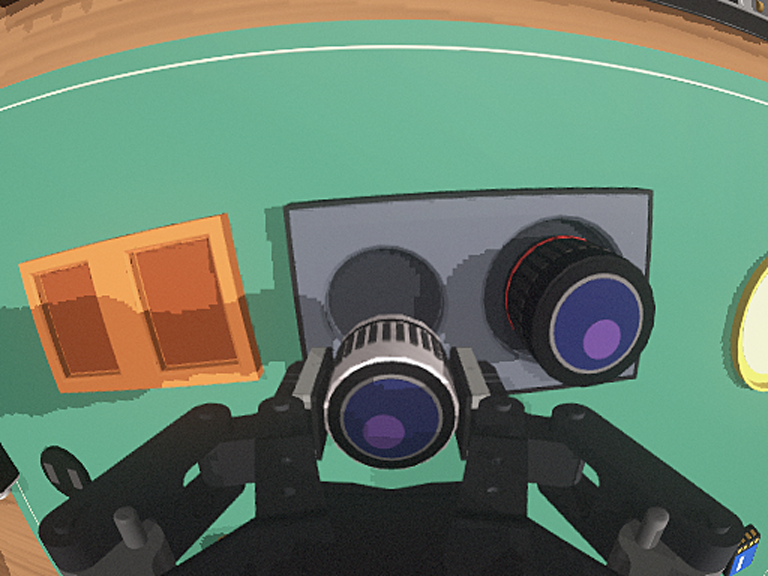

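Large lens stands upright in its well; small lens upright over its own (well rim far (386,246), left (328,295), right (443,295)). Battery tray corners read at (20,265), (226,214), (262,378), (58,392).

```bash
python3 -c "
from h import *
d=load('w6');W=lambda p,z:at_z(d,p[0]/1.5,p[1]/1.5,z,True)[:2]
L=np.array([W(p,16) for p in((386,246),(328,295),(443,295))])
f=least_squares(lambda q:np.hypot(*(L-q).T)-30,[635,60]);print('fit',f.x,f.fun,L.round(1).tolist())
print(np.round([W(p,12) for p in((20,265),(226,214),(262,378),(58,392))],1).tolist())
print('pockets',np.round([W(p,12) for p in((31,273),(88,260),(121,374),(131,250),(208,236),(241,366),(155,373))],1).tolist())"
```

```text
fit [635.61664927  60.77352447] [ 0.4318667  -1.0325016  -1.03759017] [[666.0, 60.4], [641.7, 89.1], [641.6, 32.4]]
[[660.1, 296.6], [682.8, 140.6], [592.6, 129.3], [570.1, 287.6]]
pockets [[654.6, 286.5], [661.4, 233.4], [589.4, 224.4], [666.1, 200.5], [671.9, 151.5], [599.5, 140.8], [592.0, 198.0]]
```

```bash
python3 -m pendant '[[0.002,-0.001,0.02,0,0,0,0],[0,0,0.02,0,0,0,0],[0,0,0.012,0,0,0,0],[0,0,0.006,0,0,0,0],[0,0,0.003,0,0,0,0],[0,0,0.0015,0,0,0,0],[0,0,0,0,0,0,0],[0,0,0,0,0,0,0]]'; python3 -m pendant '[[0,0,0.0005,0,0,0,0],[0,0,0.0005,0,0,0,0],[0,0,0,0,0,0,0]]'
```

```text
clock: 13.1
position: [637.2, 61.3, 46.0]
ee_rot: [1.0, -0.0, 0.001, -0.0]
contact_force: [1.4, -0.7, -1.6]
gripper_width: 40.7
grasp_force: 60.8
clock: 13.4
position: [636.8, 61.2, 44.4]
ee_rot: [1.0, -0.0, 0.0, -0.0]
contact_force: [0.1, 0.4, -0.9]
gripper_width: 40.1
grasp_force: 60.8
```

```bash
python3 -m pendant '[[0,0,0.0005,0,0,0,0],[0,0,0.0005,0,0,0,0],[0,0,0,0,0,0,0]]'; python3 -m pendant '[[0,0,0.0005,0,0,0,0],[0,0,0,0,0,0,0]]'; python3 -m pendant '[[0,0,0.0005,0,0,0,0],[0,0,0,0,0,0,0]]'
```

```text
clock: 13.7
position: [636.8, 61.2, 43.3]
ee_rot: [1.0, -0.0, -0.0, 0.0]
contact_force: [0.4, -0.2, -1.9]
gripper_width: 40.2
grasp_force: 60.8
clock: 13.9
position: [636.8, 61.2, 43.2]
ee_rot: [1.0, -0.0, 0.0, 0.0]
contact_force: [-1.1, -0.3, 2.9]
gripper_width: 40.7
grasp_force: 60.8
clock: 14.1
position: [636.8, 61.2, 43.2]
ee_rot: [1.0, -0.0, 0.0, 0.0]
contact_force: [-2.4, -0.1, 5.1]
gripper_width: 40.5
grasp_force: 61.1
```

```bash
python3 -m pendant '[[0,0,0,0,0,0,0.055],[0,0,0,0,0,0,0.055],[0,0,0,0,0,0,0.055],[0,0,0,0,0,0,0.055],[0,0,-0.02,0,0,0,0.055],[0,0,-0.03,0,0,0,0.055],[0,0,-0.03,0,0,0,0.055],[0,0,0,0,0,0,0.055]]'; python3 -m pendant '[[-0.02,0.001,0,0,0,0,0.0854],[-0.035,0.002,0,0,0,0,0.0854],[-0.04,0.003,0,0,0,0,0.0854],[-0.04,0.003,0,0,0,0,0.0854],[-0.03,0.001,0,0,0,0,0.0854],[-0.014,0.001,0,0,0,0,0.0854],[0,0,0,0,0,7.15,0.0854],[0,0,0,0,0,7.15,0.0854],[0,0,0,0,0,0,0.0854],[0,0,0,0,0,0,0.0854]]'; python3 -c "
from h import *;snap('w7')"
```

```text
clock: 14.9
position: [639.8, 61.8, 127.3]
ee_rot: [1.0, 0.0, 0.005, -0.001]
contact_force: [-0.1, 0.1, -0.0]
gripper_width: 54.7
grasp_force: 0.0
clock: 15.9
position: [457.7, 50.2, 122.0]
ee_rot: [0.992, -0.123, -0.0, 0.0]
contact_force: [-0.6, 0.1, -0.6]
gripper_width: 85.5
grasp_force: 0.0
t 15.95 pos [457.7  50.2 122.1] xang -14.21 tilt [-0.0004  0.0003] j [ 0.46  0.26 -0.57 -0.   -0.74  0.86] w 85.2
```

View pics/w7.png

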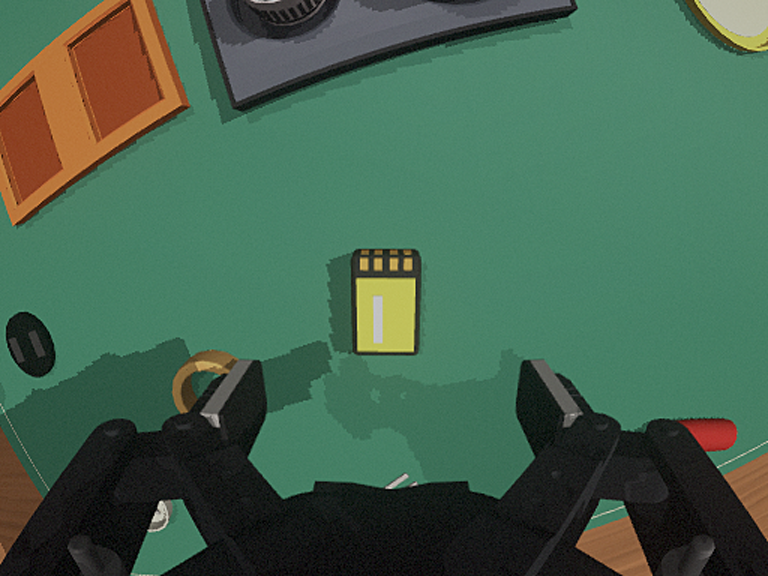

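The yellow pack is square to the tool: top face from (353,257) to (418,354), label and contacts visible, fingers well clear.

```bash
python3 -c "
from h import *
d=load('w7');s=arm.read_state();m=R.from_quat(s['ee_rot'])
Q=np.array([at_z(d,a/1.5,b/1.5,21,True) for a,b in((353,257),(420,257),(418,354),(355,354))])
print(m.inv().apply(Q-s['position']).round(1).tolist(),m.inv().apply(Q.mean(0)-s['position']).round(1))"
```

```text
[[25.3, -18.0, 101.0], [25.3, 15.6, 101.0], [-27.7, 15.6, 101.1], [-27.7, -18.2, 101.1]] [ -1.2  -1.2 101.1]
```

```bash
python3 -m pendant '[[-0.001,-0.001,0.03,0,0,0,0.0854],[0,0,0.03,0,0,0,0.0854],[0,0,0.018,0,0,0,0.0854],[0,0,0.010,0,0,0,0.0854],[0,0,0,0,0,0,0],[0,0,0,0,0,0,0],[0,0,0,0,0,0,0],[0,0,0,0,0,0,0],[0,0,0,0,0,0,0],[0,0,0,0,0,0,0],[0,0,0,0,0,0,0],[0,0,0,0,0,0,0]]'
```

```text
clock: 17.15
position: [458.0, 51.9, 35.6]
ee_rot: [0.992, -0.124, 0.001, -0.001]
contact_force: [-0.3, 0.7, 6.1]
gripper_width: 33.9
grasp_force: 60.4
```

```bash
python3 -m pendant '[[0,0,-0.02,0,0,0,0],[0,0,-0.03,0,0,0,0],[0,0,-0.02,0,0,-7.3,0],[0,0,0,0,0,-7.4,0],[0,0,0,0,0,-7.3,0],[0.015,-0.008,0,0,0,0,0],[0.035,-0.018,0,0,0,0,0],[0.04,-0.02,0,0,0,0,0],[0.04,-0.02,0,0,0,0,0],[0.035,-0.018,0,0,0,0,0],[0.024,-0.011,0,0,0,0,0],[0,0,0,0,0,0,0]]'; python3 -m pendant '[[0,0,0,0,0,0,0],[0,0,0,0,0,0,0]]'; python3 -c "
from h import *;snap('w8')"
```

```text
clock: 18.35
position: [634.2, 172.7, 103.8]
ee_rot: [0.998, 0.067, 0.001, -0.0]
contact_force: [-0.2, -0.6, -0.8]
gripper_width: 34.1
grasp_force: 60.1
clock: 18.55
position: [630.6, 170.2, 104.1]
ee_rot: [0.998, 0.067, -0.001, 0.0]
contact_force: [0.1, 1.0, 0.8]
gripper_width: 34.2
grasp_force: 60.1
t 18.6 pos [630.7 170.1 104.4] xang 7.65 tilt [-0.0009  0.0001] j [ 0.51  0.56 -0.1  -0.   -0.91  1.19] w 34.1
```

View pics/w8.png

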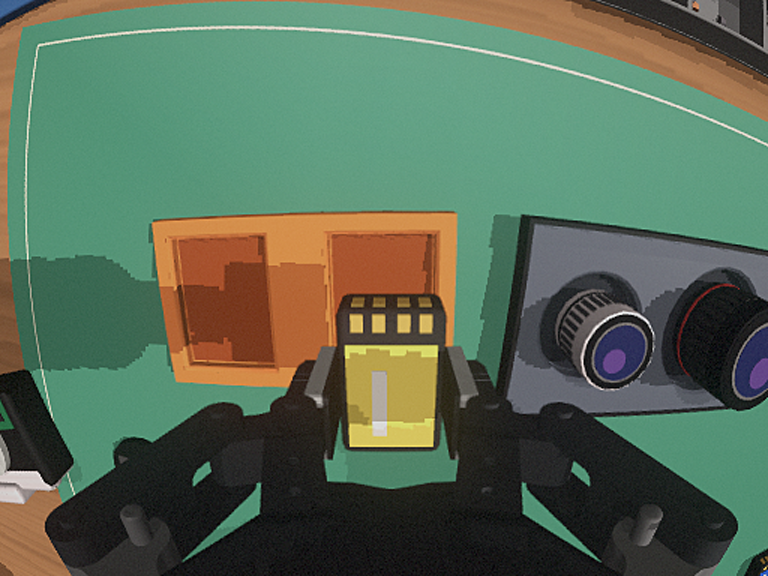

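Both lenses stand in their wells. The pack hangs level, with its pocket's far corners at (328,233), (438,231) and the tray's far edge (153,220)–(457,212) nearly square to it.

```bash
python3 -c "
from h import *
d=load('w8');s=arm.read_state();m=R.from_quat(s['ee_rot'])
for n,L in(('pocket R',((328,233),(438,231),(446,300))),('pocket L',((171,237),(264,235),(274,366),(186,362))),('tray',((153,220),(457,212),(177,381)))):
  Q=np.array([at_z(d,a/1.5,b/1.5,12,True) for a,b in L]);print(n,m.inv().apply(Q-s['position'])[:,:2].round(1).tolist(),Q[:,:2].round(1).tolist())"
```

```text
pocket R [[38.5, -28.7], [39.4, 23.7], [5.0, 28.6]] [[664.9, 203.7], [672.8, 151.9], [639.4, 142.5]]
pocket L [[38.7, -112.2], [38.1, -60.5], [-32.0, -61.0], [-31.9, -113.5]] [[654.0, 286.5], [660.3, 235.2], [590.7, 226.3], [583.9, 278.4]]
tray [[48.1, -122.4], [48.6, 32.6], [-44.5, -122.0]] [[662.0, 297.8], [683.1, 144.3], [570.3, 285.1]]
```

```bash
python3 -m pendant '[[0.003,-0.0025,0.02,0,0,0,0],[0,0,0.02,0,0,0,0],[0,0,0.012,0,0,0,0],[0,0,0.006,0,0,0,0],[0,0,0.003,0,0,0,0],[0,0,0.001,0,0,0,0],[0,0,0,0,0,0,0],[0,0,0,0,0,0,0]]'; python3 -m pendant '[[0,0,0.001,0,0,0,0],[0,0,0.0005,0,0,0,0],[0,0,0,0,0,0,0]]'
```

```text
clock: 19.4
position: [634.8, 173.9, 43.1]
ee_rot: [0.998, 0.067, 0.001, -0.0]
contact_force: [-0.7, 0.4, -1.1]
gripper_width: 33.9
grasp_force: 60.1
clock: 19.7
position: [634.3, 173.7, 40.8]
ee_rot: [0.998, 0.067, -0.0, 0.0]
contact_force: [-0.8, 0.4, -0.4]
gripper_width: 34.3
grasp_force: 60.1
```

```bash
python3 -m pendant '[[0,0,0.0005,0,0,0,0],[0,0,0.0005,0,0,0,0],[0,0,0,0,0,0,0]]'; python3 -m pendant '[[0,0,0.0005,0,0,0,0],[0,0,0,0,0,0,0]]'
```

```text
clock: 20.0
position: [634.3, 173.7, 39.8]
ee_rot: [0.998, 0.067, -0.0, 0.0]
contact_force: [0.3, 0.6, -0.6]
gripper_width: 34.0
grasp_force: 60.2
clock: 20.2
position: [634.3, 173.7, 39.7]
ee_rot: [0.998, 0.067, 0.0, 0.0]
contact_force: [-0.7, -0.1, 2.0]
gripper_width: 34.5
grasp_force: 60.4
```

```bash
python3 -m pendant '[[0,0,0,0,0,0,0.055],[0,0,0,0,0,0,0.055],[0,0,0,0,0,0,0.055],[0,0,0,0,0,0,0.055],[0,0,-0.02,0,0,0,0.055],[0,0,-0.03,0,0,0,0.055],[0,0,-0.03,0,0,0,0.055],[0,0,0,0,0,0,0.055]]'; python3 -m pendant '[[-0.012,0.016,0,0,0,0,0.0854],[-0.021,0.027,0,0,0,0,0.0854],[-0.026,0.034,0,0,0,0,0.0854],[-0.026,0.034,0,0,0,0,0.0854],[-0.026,0.034,0,0,0,0,0.0854],[-0.026,0.034,0,0,0,0,0.0854],[-0.026,0.034,0,0,0,0,0.0854],[-0.026,0.034,0,0,0,0,0.0854],[-0.026,0.034,0,0,0,0,0.0854],[-0.026,0.034,0,0,0,0,0.0854],[-0.026,0.034,0,0,0,0,0.0854],[-0.026,0.034,0,0,0,0,0.0854]]';python3 -m pendant '[[-0.022,0.028,0,0,0,0,0.0854],[-0.013,0.017,0,0,0,0,0.0854],[0,0,0,0,0,-8.5,0.0854],[0,0,0,0,0,0,0.0854],[0,0,0,0,0,0,0.0854]]'; python3 -c "
from h import *;snap('w9')"
```

```text
clock: 21.0
position: [637.1, 174.9, 124.6]
ee_rot: [0.998, 0.067, 0.005, -0.001]
contact_force: [0.4, -0.1, 0.7]
gripper_width: 55.3
grasp_force: 0.0
clock: 22.2
position: [393.9, -246.2, 119.1]
ee_rot: [0.998, 0.067, -0.0, -0.0]
contact_force: [0.8, -1.1, 0.1]
gripper_width: 85.6
grasp_force: 0.0
clock: 22.7
position: [366.3, -294.1, 119.1]
ee_rot: [0.99, 0.139, -0.0, -0.0]
contact_force: [0.1, 0.1, -0.1]
gripper_width: 85.7
grasp_force: 0.0
t 22.75 pos [ 366.5 -293.9  119.1] xang 16.07 tilt [-0.0002 -0.0002] j [-0.33  0.28 -0.55 -0.   -0.74  2.18] w 85.1
```

View pics/w9.png

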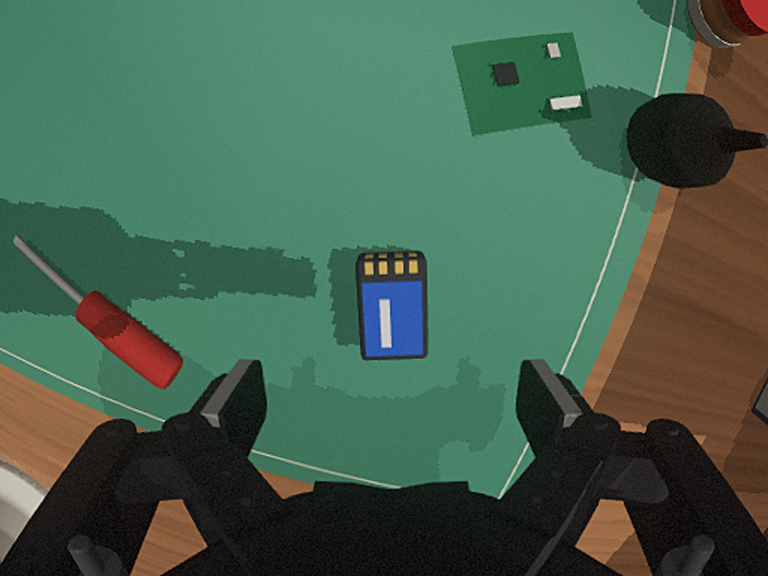

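Blue pack between the fingers: top-face corners at about (357,261), (424,259), (428,358), (362,360), slightly turned. Work out the correction.

```bash
python3 -c "
from h import *
d=load('w9');s=arm.read_state();m=R.from_quat(s['ee_rot'])
Q=np.array([at_z(d,a/1.5,b/1.5,21,True) for a,b in((357,261),(424,259),(428,358),(362,360))])
q=m.inv().apply(Q-s['position']);print(q[:,:2].round(1).tolist(),q.mean(0).round(1));e=q[0]+q[1]-q[2]-q[3];print(np.degrees(np.arctan2(e[1],e[0])))"
```

```text
[[23.1, -15.2], [24.1, 17.9], [-29.5, 21.2], [-30.7, -13.9]] [-3.2  2.5 98.1]
-2.4775348539221023
```

```bash
python3 -m pendant '[[-0.003,0.0025,0,0,0,-2.4,0.0854],[0,0,0.03,0,0,0,0.0854],[0,0,0.03,0,0,0,0.0854],[0,0,0.016,0,0,0,0.0854],[0,0,0.008,0,0,0,0.0854],[0,0,0,0,0,0,0],[0,0,0,0,0,0,0],[0,0,0,0,0,0,0],[0,0,0,0,0,0,0],[0,0,0,0,0,0,0],[0,0,0,0,0,0,0],[0,0,0,0,0,0,0]]'; python3 -c "
from h import *;snap('w10')"
```

```text
clock: 23.95
position: [365.2, -297.8, 36.6]
ee_rot: [0.987, 0.162, 0.001, 0.001]
contact_force: [0.2, 2.0, 6.4]
gripper_width: 34.1
grasp_force: 60.3
t 24.0 pos [ 365.2 -297.8   36.6] xang 18.6 tilt [0.0021 0.0019] j [-0.34  0.42 -0.63  0.   -0.52  2.23] w 34.0
```

```bash
python3 -m pendant '[[0,0,-0.02,0,0,0,0],[0,0,-0.03,0,0,0,0],[0,0,-0.03,0,0,5.4,0],[0,0,0,0,0,5.5,0],[0.009,-0.014,0,0,0,0,0],[0.018,-0.028,0,0,0,0,0],[0.022,-0.034,0,0,0,0,0],[0.022,-0.034,0,0,0,0,0],[0.022,-0.034,0,0,0,0,0],[0.022,-0.034,0,0,0,0,0],[0.022,-0.034,0,0,0,0,0],[0.022,-0.034,0,0,0,0,0]]'; python3 -m pendant '[[0.022,-0.034,0,0,0,0,0],[0.022,-0.034,0,0,0,0,0],[0.022,-0.034,0,0,0,0,0],[0.022,-0.034,0,0,0,0,0],[0.022,-0.034,0,0,0,0,0],[0.022,-0.036,0,0,0,0,0],[0.018,-0.029,0,0,0,0,0],[0.013,-0.021,0,0,0,0,0],[0.007,-0.013,0,0,0,0,0],[0,0,0,0,0,0,0],[0,0,0,0,0,0,0],[0,0,0,0,0,0,0]]'; python3 -c "
from h import *;snap('w11')
s,m=yaw();print((m.T@(np.array([622.5,256.5,0])-s['position'])).round(1))"
```

```text
clock: 25.2
position: [489.3, -30.8, 115.7]
ee_rot: [0.998, 0.067, 0.0, -0.0]
contact_force: [0.6, -0.5, 0.3]
gripper_width: 34.4
grasp_force: 60.1
clock: 26.4
position: [620.9, 255.5, 115.4]
ee_rot: [0.998, 0.066, -0.0, 0.0]
contact_force: [0.1, -0.4, -1.4]
gripper_width: 34.0
grasp_force: 60.1
t 26.45 pos [621.1 255.5 115.5] xang 7.6 tilt [-0.0006  0.0002] j [ 0.63  0.58 -0.04 -0.   -0.95  1.07] w 34.2
[  1.6  -0.8 115.5]
```

```bash
python3 -m pendant '[[0.0015,-0.001,0.03,0,0,0,0],[0,0,0.02,0,0,0,0],[0,0,0.012,0,0,0,0],[0,0,0.006,0,0,0,0],[0,0,0.003,0,0,0,0],[0,0,0.001,0,0,0,0],[0,0,0,0,0,0,0],[0,0,0,0,0,0,0]]'; python3 -m pendant '[[0,0,0.001,0,0,0,0],[0,0,0.0005,0,0,0,0],[0,0,0.0005,0,0,0,0],[0,0,0,0,0,0,0]]'
```

```text
clock: 27.25
position: [623.3, 258.3, 44.2]
ee_rot: [0.998, 0.067, 0.001, -0.0]
contact_force: [0.3, 0.3, -0.7]
gripper_width: 34.1
grasp_force: 60.1
clock: 27.65
position: [622.8, 258.0, 41.2]
ee_rot: [0.998, 0.067, -0.0, 0.0]
contact_force: [-0.6, -0.2, 0.0]
gripper_width: 34.0
grasp_force: 60.1
```

```bash
python3 -m pendant '[[0,0,0.0005,0,0,0,0],[0,0,0.0005,0,0,0,0],[0,0,0,0,0,0,0]]'; python3 -m pendant '[[0,0,0.0005,0,0,0,0],[0,0,0,0,0,0,0]]'
```

```text
clock: 27.95
position: [622.9, 258.1, 40.8]
ee_rot: [0.998, 0.067, 0.0, 0.0]
contact_force: [-1.5, -0.5, 2.4]
gripper_width: 34.3
grasp_force: 60.4
clock: 28.15
position: [622.9, 258.1, 40.7]
ee_rot: [0.998, 0.067, 0.0, 0.0]
contact_force: [-1.8, -0.8, 5.0]
gripper_width: 34.4
grasp_force: 60.8
```

```bash
python3 -m pendant '[[0,0,0,0,0,0,0.055],[0,0,0,0,0,0,0.055],[0,0,0,0,0,0,0.055],[0,0,0,0,0,0,0.055],[0,0,-0.02,0,0,0,0.055],[0,0,-0.03,0,0,0,0.055],[0,0,-0.03,0,0,0,0.055],[0,0,0,0,0,0,0.055]]'; python3 -m pendant '[[-0.015,0.005,0,0,0,0,0.0854],[-0.035,0.010,0,0,0,0,0.0854],[-0.04,0.012,0,0,0,0,0.0854],[-0.04,0.012,0,0,0,0,0.0854],[-0.04,0.012,0,0,0,0,0.0854],[-0.025,0.008,0,0,0,0,0.0854],[-0.014,0.003,0,0,0,0,0.0854],[0,0,0,0,0,0,0.0854],[0,0,0,0,0,0,0.0854],[0,0,0,0,0,0,0.0854]]'
python3 - <<'E'
from h import *
d=snap('w12');im=cv2.cvtColor(d['image'],cv2.COLOR_RGB2HSV)
k=cv2.inRange(im,(10,90,60),(28,255,255));k[250:]=0
n,l,st,c=cv2.connectedComponentsWithStats(k)
print([(st[i].tolist(),c[i].round(1).tolist()) for i in range(1,n) if st[i,4]>150])
s,m=yaw()
for z in(12,18):print(at_z(d,*(c[1+np.argmax(st[1:,4])]),z,True).round(1))
E
```

```text
clock: 28.95
position: [625.6, 259.4, 125.1]
ee_rot: [0.998, 0.067, 0.005, -0.002]
contact_force: [0.0, 0.9, 0.7]
gripper_width: 55.0
grasp_force: 0.0
clock: 29.95
position: [425.1, 169.4, 119.8]
ee_rot: [0.998, 0.067, 0.0, -0.0]
contact_force: [0.2, 1.6, -0.0]
gripper_width: 85.4
grasp_force: 0.0
t 30.0 pos [425.  169.3 119.7] xang 7.67 tilt [ 0.0005 -0.0002] j [ 0.74  0.26 -0.58  0.   -0.73  0.97] w 85.8
[([0, 0, 29, 50, 1180], [12.0, 22.1]), ([139, 0, 197, 13, 1048], [215.5, 3.1]), ([0, 143, 26, 107, 1890], [9.7, 205.4]), ([223, 167, 68, 68, 2074], [256.4, 201.8])]
[423.7 171.2  12. ]
[425.6 171.4  18. ]
```

```bash
python3 -m pendant '[[0,-0.002,0.03,0,0,0,0.0854],[0,0,0.03,0,0,0,0.0854],[0,0,0.02,0,0,0,0.0854],[0,0,0.012,0,0,0,0.0854],[0,0,0,0,0,0,0.0854],[0,0,0,0,0,0,0],[0,0,0,0,0,0,0],[0,0,0,0,0,0,0],[0,0,0,0,0,0,0],[0,0,0,0,0,0,0],[0,0,0,0,0,0,0]]'; python3 -c "
from h import *;s,m=yaw()
# tin centre: fits from the wide views, rim outer z=10
for n,p in(('w2',(641,170)),('w4',(702,329))):
    d=load(n);print(at_z(d,p[0]/1.5,p[1]/1.5,10,True).round(1))
im=cv2.cvtColor(cv2.imread('pics/w2_raw.png'),cv2.COLOR_BGR2HSV);d=load('w2')
k=cv2.inRange(im,(20,25,120),(36,255,255));n,l,st,c=cv2.connectedComponentsWithStats(k)
for i in range(1,n):
    if st[i,4]>1500:print(st[i],at_z(d,*c[i],6,True).round(1))"
```

```text
clock: 31.1
position: [424.6, 171.3, 29.1]
ee_rot: [0.998, 0.067, 0.001, -0.001]
contact_force: [-0.7, -0.4, 6.6]
gripper_width: 51.1
grasp_force: 62.9
[ 616.3 -223.7   10. ]
[ 622.5 -223.    10. ]
[ 395   72   66   82 3316] [ 613.8 -222.     6. ]
```

```bash
python3 -m pendant '[[0,0,-0.02,0,0,0,0],[0,0,-0.03,0,0,0,0],[0.005,0.015,-0.03,0,0,0,0],[0.010,0.030,0,0,0,0,0],[0.0125,0.038,0,0,0,0,0],[0.0125,0.038,0,0,0,0,0],[0.0125,0.038,0,0,0,0,0],[0.0125,0.038,0,0,0,0,0],[0.0125,0.038,0,0,0,0,0],[0.0125,0.038,0,0,0,0,0],[0.0125,0.038,0,0,0,0,0],[0.0125,0.038,0,0,0,0,0]]'; python3 -m pendant '[[0.010,0.030,0,0,0,0,0],[0.008,0.024,0,0,0,0,0],[0.005,0.014,0,0,0,0,0],[0,0,0,0,0,0,0],[0,0,0,0,0,0,0],[0,0,0,0,0,0,0]]';python3 - <<'E'
from h import *
d=snap('w13');im=cv2.cvtColor(d['image'],cv2.COLOR_RGB2HSV)
k=cv2.inRange(im,(20,25,120),(36,255,255));k[260:]=0
n,l,st,c=cv2.connectedComponentsWithStats(k)
i=1+np.argmax(st[1:,4]);ys,xs=np.where(l==i)
t=xs[ys.argmin()],ys.min();le=xs.min(),ys[xs.argmin()];ri=xs.max(),ys[xs.argmax()]
for p in(t,le,ri):print(p,at_z(d,float(p[0]),float(p[1]),10,True).round(1))
L=np.array([at_z(d,float(xs[ys==y].min()),float(y),10,True)[:2] for y in range(ys.min()+2,ys.min()+50,4)]+[at_z(d,float(xs[ys==y].max()),float(y),10,True)[:2] for y in range(ys.min()+2,ys.min()+50,4)])
f=least_squares(lambda q:np.hypot(*(L-q).T)-56,[616,-224]);s,m=yaw()
print('fit',f.x.round(1),f.fun.round(1),'tool',(m.T@(np.r_[f.x,0]-s['position'])).round(1))
E
```

```text
clock: 32.3
position: [584.8, -161.5, 108.2]
ee_rot: [0.998, 0.067, 0.0, -0.0]
contact_force: [0.4, 0.3, -0.5]
gripper_width: 50.9
grasp_force: 62.6
clock: 32.9
position: [615.7, -223.1, 107.9]
ee_rot: [0.998, 0.067, -0.0, -0.0]
contact_force: [-0.6, 0.3, -0.6]
gripper_width: 51.1
grasp_force: 62.6
t 32.95 pos [ 615.9 -223.   108.1] xang 7.75 tilt [-0.0001 -0.0003] j [-0.1   0.56 -0.09 -0.   -0.91  1.81] w 50.5
(np.int64(261), np.int64(128)) [ 673.  -216.9   10. ]
(np.int64(195), np.int64(189)) [ 621.1 -173.1   10. ]
(np.int64(337), np.int64(190)) [ 635.  -281.1   10. ]
fit [ 617.6 -228.5] [ 0.5  0.4  0.4  0.3  0.2  0.  -0.4 -0.5 -0.4 -0.  -0.7 -0.5  0.4  0.2
  0.1  0.  -0.1  0.3 -0.1 -0.2 -0.  -0.2 -0.9 -0.7] tool [  0.9   5.7 108.1]
```

Clean circle fit gives the tin centre at (617.6,-228.5). Correct by 5.5 mm and lower.

```bash
python3 -m pendant '[[0.001,0.0055,0.03,0,0,0,0],[0,0,0.02,0,0,0,0],[0,0,0.013,0,0,0,0],[0,0,0.007,0,0,0,0],[0,0,0.003,0,0,0,0],[0,0,0.001,0,0,0,0],[0,0,0,0,0,0,0],[0,0,0,0,0,0,0]]'; python3 -m pendant '[[0,0,0.001,0,0,0,0],[0,0,0.0005,0,0,0,0],[0,0,0.0005,0,0,0,0],[0,0,0,0,0,0,0]]'
```

```text
clock: 33.75
position: [618.4, -229.6, 34.7]
ee_rot: [0.998, 0.067, 0.001, 0.0]
contact_force: [-0.2, 0.4, -0.9]
gripper_width: 50.8
grasp_force: 62.6
clock: 34.15
position: [617.9, -229.5, 31.8]
ee_rot: [0.998, 0.067, -0.0, -0.0]
contact_force: [0.5, 0.8, -0.4]
gripper_width: 50.9
grasp_force: 62.6
```

```bash
python3 -m pendant '[[0,0,0.0005,0,0,0,0],[0,0,0.0005,0,0,0,0],[0,0,0,0,0,0,0]]'; python3 -m pendant '[[0,0,0.0005,0,0,0,0],[0,0,0,0,0,0,0]]'
```

```text
clock: 34.45
position: [618.0, -229.5, 31.3]
ee_rot: [0.998, 0.067, 0.0, 0.0]
contact_force: [-0.7, 0.1, 2.6]
gripper_width: 50.8
grasp_force: 62.9
clock: 34.65
position: [618.0, -229.5, 31.2]
ee_rot: [0.998, 0.067, 0.0, 0.0]
contact_force: [-2.3, 1.0, 5.3]
gripper_width: 50.9
grasp_force: 63.3
```

```bash
python3 -m pendant '[[0,0,0,0,0,0,0.065],[0,0,0,0,0,0,0.065],[0,0,0,0,0,0,0.065],[0,0,0,0,0,0,0.065],[0,0,-0.02,0,0,0,0.065],[0,0,-0.04,0,0,0,0.065],[0,0,-0.04,0,0,0,0.065],[-0.02,0,-0.04,0,0,0,0.065],[-0.04,0,-0.02,0,0,0,0.065],[-0.04,0,0,0,0,0,0.065],[-0.04,0,0,0,0,0,0.065],[-0.02,0,0,0,0,0,0.065]]'; python3 -m pendant '[[-0.01,0,0,0,0,0,0.065],[0,0,0,0,0,0,0.065],[0,0,0,0,0,0,0.065],[0,0,0,0,0,0,0.065]]'
python3 - <<'E'
from h import *
T=arm.get_image('top')['image'][:,:,::-1];S=arm.get_image('scene')['image'][:,:,::-1]
a=cv2.resize(T[110:265,150:405],(800,486),interpolation=cv2.INTER_CUBIC)[:300];b=cv2.resize(S[145:290,110:345],(486,300),interpolation=cv2.INTER_CUBIC)
c=cv2.resize(S[100:300,110:430],(480,300));w=snap('w14')['image'][:,:,::-1]
w=cv2.resize(w,(314,300));cv2.imwrite('pics/final.png',np.vstack([a,np.hstack([b,w])]))
E
```

```text
clock: 35.85
position: [456.1, -250.8, 190.5]
ee_rot: [0.998, 0.066, -0.0, -0.0]
contact_force: [0.7, -0.2, 0.1]
gripper_width: 65.2
grasp_force: 0.0
clock: 36.25
position: [450.7, -252.2, 190.2]
ee_rot: [0.998, 0.067, 0.0, 0.0]
contact_force: [-0.4, 0.3, 0.0]
gripper_width: 65.0
grasp_force: 0.0
t 36.4 pos [ 450.2 -252.1  189.9] xang 7.71 tilt [-0.0004 -0.0001] j [-0.2   0.26 -0.35  0.   -0.96  1.9 ] w 65.0
```

View pics/final.png

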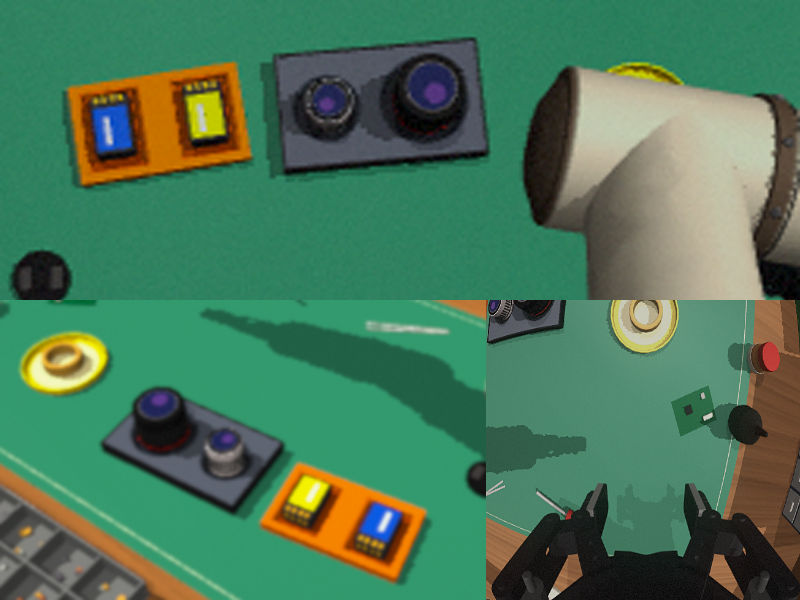

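The final picture shows both lenses upright in their wells at (328,105) and (430,92). Each pack lies flat in its pocket at (113,128) and (206,112), and the ring lies flat in the tin at (63,358). The arm is clear of everything, so I'm handing in.

```bash
python3 -c "
from bench import arm;print(arm.job_done())"
```

```text
the job is handed in; nothing more can be done
None
```

The job is handed in at about 36 s of the 128 s: both lenses stand glass up in their own wells, each battery pack lies flat in its pocket, and the brass ring lies flat in the yellow tin; I never moved the camera or the white screw tin.

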